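# Load the bottle station and hold its cover at the balance point

### The arm

A 6-joint arm with a two-finger parallel gripper is mounted at the origin on the work surface. World frame = base frame: x ahead of the robot, y to its left, z up, the work surface at z = 0. Lengths are in m, angles in rad, forces in N, time in s.
With the tool pointing down it reaches from about 0.3 to 0.775 m from the base axis. Payload 14.6 kg.
Tool frame: the origin (TCP) lies on the centre line of the jaws, within the pads' length; the fingertips stand 19 mm ahead of it and the grasp point (between the pads) is the TCP; z points along the fingers, y is the direction in which the jaws open and shut (so a half turn about z gives the same grasp; the last joint's range is limited). The gripper opens to 94 mm and grips with 3 to 60 N. Pads are 16 mm wide; open, the fingers measure 119 mm over their backs; the gripper's body (75 mm by 177 mm) begins 78 mm behind the grasp point.
Start: joints at [1.119, 0.3, 1.521, -0, 1.321, -0.067], TCP at [0.206, 0.51, 0.224] pointing down, gripper open.
Joint ranges: [-3.03, 3.03], [-0.79, 2.21], [0.23, 2.52], [-1.04, 4.18], [0, 3.07], [-2.55, 2.55]. Speed limits (rad/s): [2.22, 2.22, 2.57, 3.14, 3.14, 3.14].

### API

Orientations are given as [roll, pitch, yaw] about the fixed x, y, z axes, in that order (R = Rz(yaw) Ry(pitch) Rx(roll)).
In Python, from station import ctrl gives the robot as it stands. The module is installed in compiled form; this text tells all that it offers.
- The arm moves only by the shell command python3 -m creep 'ROWS' [FORCE]. ROWS is a JSON object of lists of equal length, an entry for each row: "translation": the shift along the world's x, y, z in mm, a list of three; "yaw": the turn about the world's z in rad; "gripper": the closure in counts, from 0 (fully open) to 255 (shut). A call has 1 to 5 rows; each row is the pose to reach, as a shift and turn from the pose measured when the call began; what a row does not reach only later rows make up. A row lasts 1/12 s, in which the tool goes at most 41.7 mm and 7.16 degrees, less where a joint would pass 70% of its speed; a pose out of reach is approached as far as the arm can. A call with a gripper value outside its range is refused whole. The fingers move at their own pace and stop on an object; FORCE is the grip in N (left out, the last holds). Time passes only in rows, so rows that repeat a pose let the fingers close. It gives the time, the measured TCP pose, the force and the opening at its end, in the units of the state.
- ctrl.get_obs(): the state, without advancing time (a new reading comes with each control period).
- ctrl.camera(name): name is "side" or "top"; returns a dict with "pixels" (420x560x3 uint8, red, green, blue), "depth" (420x560 float32, m along the optical axis (not along the pixel's ray), 0 where there is no reading), "fx", "fy", "cx", "cy" (pixels), "R" (3x3) and "t" (3): a world point X has camera coordinates R X + t. Camera axes: x right, y down, z forward; pixel columns grow to the right and rows downward; lengths in m; the calibration is good to about 2 mm. A picture is of the moment at which its call begins.
- ctrl.hand_in(): hands the job in, once; it reports no verdict.
The state is a dict: "time_s": time; "qpos": joint angles; "joint_vel": joint speeds; "tau": joint torques, N m; "ee_pos": TCP position; "eef_rot": TCP orientation; "force": force on the tool from outside, world axes, zero at the start; "moment": the same for the moment, N m; "grip_width": finger opening in m.
Only numpy, scipy, OpenCV 4.12 (cv2) and the standard library are available. Lean on these libraries where they do the work, as an engineer would, in place of code of your own. Each camera call takes 0.05 s, during which the arm holds its last target. There are 200 camera calls.

### The job

Pack the round bottle and the flat-sided bottle upright into the free room beside the carton in the white bottle station, both standing on its floor, without tipping them, letting the cover fall shut or disturbing the tube rack, tip box and timer. Then take the cover's handle and swing the cover up from where it leans back to its balance point, straight upright, where it would fall neither way. Finish while still holding the cover there, gripped and still; do not let go.

Things in the scene. Friction and masses are not known exactly. Their poses are not given: they have to be found in the camera images.
- station: White fixed bottle station, open on top, 190 (own x) by 102 (y; the end cheeks reach 15 further to +y) mm outside, 180 by 92 inside; walls 5, floor 4 thick; long walls 50 high, end cheeks 96. Origin: its underside's centre on the bench, below the inside's centre; x along its length and the hinge, y across it towards the hinge, z up. The carton fills the +x end; the free room, from x = -90 to the carton, is about 130 long, for 116 of bottles in either order.
- cover (a joint): Angle of the grey flat cover (190 by 116 by 6 mm, 300 g) about its hinge. 0 = closed, level, reaching to the station's -y side; 1.571 = upright, the balance point, its centre of mass over the hinge; 2.4 = leaning back beyond the +y side on its stop, as it lies at the start. It turns freely: it falls to the stop from above 1.571 and shut from below.
- cover_hinge (a point): Middle of the cover's hinge axis, which is parallel to the station's x: 60 mm to +y from the station's centre line, 100 mm above the bench.
- cover_handle (a point): Middle of the bar of the cover's steel bow handle: round, 10 mm thick, 90 mm long, with a leg at each end, parallel to the hinge and in the cover's plane, 156 mm from the hinge axis, 40 mm beyond the cover's free edge (35 mm clear gap). A light force (under 3 N) swings the cover; the bar may turn between the fingers as it swings.
- round_bottle_cap (a point): Centre of the blue cap of the round white bottle, on its axis, 78 mm above its underside. Body 60 mm in diameter, 52 mm high, with a shoulder narrowing to the cap; cap 34 mm in diameter, 28 mm high (64 to 92 mm above the underside). About 0.2 kg; stands upright, loose, on the bench.
- flat_bottle_cap (a point): Centre of the blue cap of the flat-sided white bottle, over its middle, 78 mm above its underside. Body 56 (own x) by 84 (own y) mm, 56 mm high, with a small step above; cap as on the round bottle. It fits into the station only with its 84 mm side across it (own y parallel to the station's y, either way round). About 0.26 kg; stands upright, loose, on the bench.
- carton_center (a point): Centre of the brown carton already packed at the +x end of the station: 50 (x) by 86 (y) by 50 mm high, loose, standing on the station's floor. It stays in.
- round_bottle: The round bottle itself; origin at the centre of its underside.
- flat_bottle: The flat-sided bottle itself; origin at the centre of its underside.
- tube_rack: Bystander: white rack of orange-capped tubes, 80 by 150 mm, 99 mm high; origin at the centre of its underside. Leave alone.
- tip_box: Bystander: blue box with white lid, 85 by 120 mm, 58 mm high; origin at the centre of its underside. Leave alone.
- timer: Bystander: black bench timer, 60 by 75 mm, 23 mm high; origin at the centre of its underside. Leave alone.

How it is judged:
On the way:
1. both bottles stand upright on the station's floor beside the carton, released, with the cover still leaning back (x of round_bottle_cap in the frame of station between -0.072 and 0.072 m and y of round_bottle_cap in the frame of station between -0.025 and 0.025 m and z of round_bottle_cap in the frame of station between 0.076 and 0.088 m and angle between each of round_bottle_cap, flat_bottle_cap, carton_center's own z axis and vertical below 0.1 rad and x of flat_bottle_cap in the frame of station between -0.072 and 0.072 m and y of flat_bottle_cap in the frame of station between -0.025 and 0.025 m and z of flat_bottle_cap in the frame of station between 0.076 and 0.088 m and z of carton_center in the frame of station below 0.036 m and x of carton_center in the frame of station between -0.075 and 0.075 m and y of carton_center in the frame of station between -0.025 and 0.025 m and contact force between each of round_bottle, flat_bottle and the fingers below 0.05 N and value of joint cover above 1.8 rad), for 0.3 s.
At the end, for the whole second after the job is handed in: Both bottles stand on the station's floor, upright within 0.1 rad and not touched by the fingers, the carton still flat on its floor inside it; the cover stands within 0.12 rad of upright (joint 1.451 to 1.691), still (under 0.1 rad/s), with the fingers pressing on it with more than 0.5 N (x of round_bottle_cap in the frame of station between -0.072 and 0.072 m and y of round_bottle_cap in the frame of station between -0.025 and 0.025 m and z of round_bottle_cap in the frame of station between 0.076 and 0.088 m and angle between each of round_bottle_cap, flat_bottle_cap, carton_center's own z axis and vertical below 0.1 rad and x of flat_bottle_cap in the frame of station between -0.072 and 0.072 m and y of flat_bottle_cap in the frame of station between -0.025 and 0.025 m and z of flat_bottle_cap in the frame of station between 0.076 and 0.088 m and z of carton_center in the frame of station below 0.036 m and x of carton_center in the frame of station between -0.075 and 0.075 m and y of carton_center in the frame of station between -0.025 and 0.025 m and contact force between each of round_bottle, flat_bottle and the fingers below 0.05 N and value of joint cover between 1.451 and 1.691 rad and velocity of joint cover between -0.1 and 0.1 rad/s and contact force between cover and the fingers above 0.5 N); the arm keeps its last pose, push and grip.
It fails at once if the cover falls shut (more than about 40 degrees past upright towards closed) (value of joint cover below 0.85 rad).
It fails at once if a bottle is tipped over (angle between any of round_bottle_cap, flat_bottle_cap's own z axis and vertical above 0.7 rad).
It fails at once if a bystander is disturbed (moved more than 30 mm) (distance of any of tube_rack, tip_box, timer from where it was at the start of the episode above 0.03 m).
It also fails if it takes over 66 s, if anything falls off the work surface, if the arm or the gripper's body presses on something with over 40 N, if the wrist force passes 120 N, or if a joint passes its speed limit or range.

## Working session

There is one attempt and no reset: what is moved stays moved. The work goes in short steps, Python scripts to look and compute and a shell command to move; the robot and the scene stay as the last step left them, time stands still between calls to the robot, and variables do not carry over. Pictures are saved under pics/ and viewed, about 8 in all and at most 12, crops included, and the job is handed in when it is done.

```bash
mkdir -p pics; cat > h.py <<'E'
import numpy as np, cv2
from station import ctrl
def pts(c):
    d=c["depth"]; v,u=np.mgrid[:d.shape[0],:d.shape[1]]
    P=np.stack([(u-c["cx"])/c["fx"]*d,(v-c["cy"])/c["fy"]*d,d],-1)
    return (P-c["t"])@c["R"], d>0
def save(c,n): cv2.imwrite(f"pics/{n}.png",c["pixels"][...,::-1])
E
python3 - <<'E'
from h import *
for n in("top","side"):
    c=ctrl.camera(n); save(c,n+"0"); print(n,c["fx"],c["cx"],c["cy"],-c["R"].T@c["t"],c["R"][2])
    P,ok=pts(c); h=cv2.cvtColor(c["pixels"],cv2.COLOR_RGB2HSV)
    m=((abs(h[...,0].astype(int)-110)<14)&(h[...,1]>120)&(h[...,2]>50)).astype(np.uint8)
    k,l,s,ce=cv2.connectedComponentsWithStats(m)
    for i in range(1,k):
        if s[i,4]>60:
            q=P[(l==i)&ok]; print(s[i],ce[i],np.median(q,0),q.min(0),q.max(0))
print(ctrl.get_obs())
E
```

```text
top 492.1905733255313 280.019918513963 209.57090658372158 [0.34561467 0.03856076 1.20061252] [ 0.21256231  0.01303988 -0.9770605 ]
[420 216  15  14 164] [427.33536585 222.60365854] [ 0.56665338 -0.28473168  0.09149783] [ 0.5517235  -0.3006862   0.07915428] [ 0.58338981 -0.26960232  0.09683997]
[390 269  15  15 174] [396.67241379 275.64942529] [ 0.44340901 -0.21266181  0.09161503] [ 0.42794065 -0.22865084  0.07756593] [ 0.45899419 -0.19746537  0.09685387]
side 403.1420972640413 282.2655609123218 201.7949579730625 [0.52458645 0.65728423 0.690119  ] [ 0.05399369 -0.69800112 -0.7140582 ]
[360  21  47  18 624] [382.14903846  29.26602564] [ 0.30263338 -0.72730953  0.13281702] [ 0.11666252 -2.17585647 -0.3967595 ] [ 0.37555794 -0.65384399  0.13644541]
[289 105  12   7  64] [294.609375 107.6875  ] [ 0.56705443 -0.28378046  0.09324488] [ 0.55262065 -0.29662146  0.08858825] [ 0.58284736 -0.26775537  0.09562378]
[335 123  12   7  71] [340.83098592 125.98591549] [ 0.44415219 -0.20994946  0.09265727] [ 0.43124424 -0.22510286  0.09011082] [ 0.45927814 -0.19776277  0.09568202]
[325 379  52   6 103] [350.06796117 381.33009709] [0.43294289 0.40544788 0.03895067] [0.39194239 0.39829598 0.03454971] [0.47242434 0.41223863 0.04293836]
{'time_s': 0.1, 'qpos': array([ 1.11938023e+00,  3.00419907e-01,  1.52151263e+00, -1.10241103e-05,
        1.32070775e+00, -6.65595503e-02]), 'joint_vel': array([ 6.36193756e-04, -2.62707129e-03, -2.56902680e-03, -3.24270718e-05,
        1.25131595e-03, -3.44479610e-04]), 'tau': array([-4.51261394e-04, -5.32649696e+01, -3.53285372e+01,  7.09011080e-02,
        2.35970237e-02, -5.02323883e-05]), 'ee_pos': array([0.20637457, 0.50958024, 0.22394336]), 'eef_rot': array([-3.14054663e+00, -5.90237795e-05,  2.75673881e+00]), 'force': array([ 0.3301281 , -0.13626603, -0.0933109 ]), 'moment': array([-0.01698167,  0.02989873, -0.01236316]), 'grip_width': 0.09417900248215816}
```

View pics/top0.png

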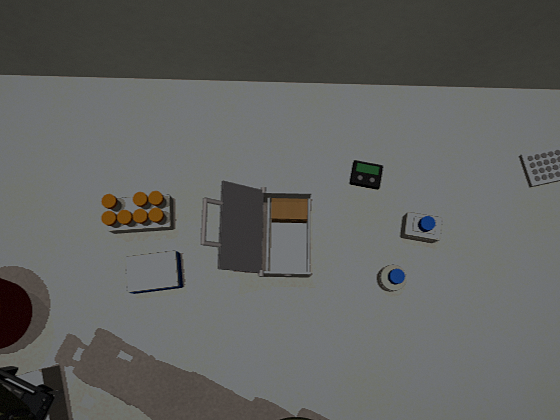

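View pics/side0.png

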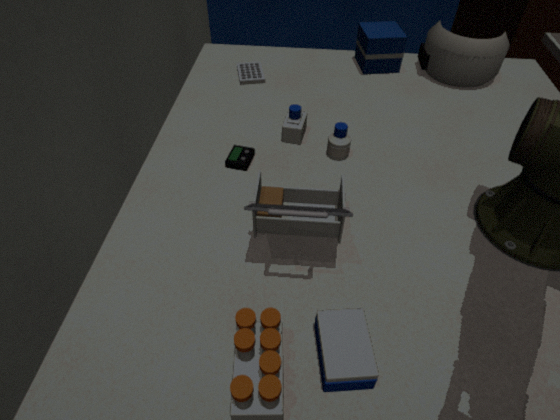

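Top view (image up = world +x, left = +y): the station spans about u 262–311, v 190–275 with the carton at its top end. The cover leans left and its handle is at about (205,221). The flat bottle is at (422,227) and the round one at (393,277). Next I'll measure the station, carton, handle and bottle yaw.

```bash
cat > m.py <<'E'
from h import *
def meas(c):
    P,ok=pts(c); g=c["pixels"].astype(int); h=cv2.cvtColor(c["pixels"],cv2.COLOR_RGB2HSV)
    X,Y,Z=P[...,0],P[...,1],P[...,2]
    v,u=np.mgrid[:420,:560]
    def rep(n,m):
        q=P[m&ok]
        if len(q)<8: print(n,len(q)); return
        r=cv2.minAreaRect((q[:,:2]*1000).astype(np.float32)); print(n,len(q),"rect mm",np.round(r[0],1),np.round(r[1],1),round(r[2],1),"medz",round(float(np.median(q[:,2])),4))
    st=(u>255)&(u<320)&(v>180)&(v<285)
    rep("walls+cheeks",st&(Z>.03)&(Z<.11)); rep("cheeks",st&(Z>.088)&(Z<.102)&(u>266))
    rep("floor",st&(Z<.012)&(u>272)&(u<306)&(v>224)&(v<272))
    rep("carton",st&(h[...,1]>90)&(h[...,0]<25)&(abs(Z-.054)<.006))
    rep("handle",(u>195)&(u<220)&(v>185)&(v<260)&(Z>.15))
    rep("bar",(u>195)&(u<208)&(v>185)&(v<260)&(Z>.15))
    rep("cover",(u>222)&(u<260)&(v>170)&(v<280)&(Z>.08))
    rep("flat body",(u>395)&(u<450)&(v>200)&(v<250)&(abs(Z-.056)<.005))
    rep("flat all",(u>395)&(u<450)&(v>200)&(v<250)&(Z>.02)&(Z<.07))
    rep("round all",(u>370)&(u<412)&(v>255)&(v<300)&(Z>.02)&(Z<.06))
if __name__=="__main__":
    c=ctrl.camera("top"); meas(c)
    im=cv2.resize(c["pixels"][160:310,180:460],None,fx=2.85,fy=2.85,interpolation=cv2.INTER_CUBIC)
    cv2.imwrite("pics/crop1.png",cv2.convertScaleAbs(im[...,::-1],alpha=1.4))
E
python3 m.py
```

```text
walls+cheeks 2073 rect mm [536.6  42.9] [202.9 124.1] 1.1 medz 0.0551
cheeks 240 rect mm [536.1  32.6] [190.7 102.3] 0.7 medz 0.0953
floor 1533 rect mm [511.3  29.7] [114.   79.2] 1.4 medz 0.0037
carton 728 rect mm [599.3  31.6] [52.1 84. ] 1.2 medz 0.0536
handle 381 rect mm [520.4 195.5] [125.4  34.5] 2.9 medz 0.2071
bar 240 rect mm [532.1 207.2] [98.7 12.8] 3.4 medz 0.2089
cover 3189 rect mm [531.6 135.9] [197.7  74.7] 2.4 medz 0.1446
flat body 515 rect mm [ 567.3 -286.3] [85.1 56.3] 82.3 medz 0.0555
flat all 771 rect mm [ 567.1 -286.2] [84.8 56.9] 81.8 medz 0.0551
round all 331 rect mm [ 443.3 -213.9] [57.9 59.8] 2.2 medz 0.0538
```

View pics/crop1.png

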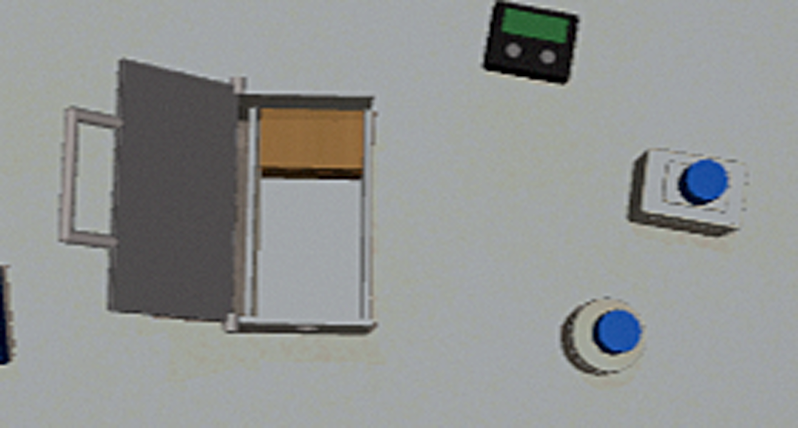

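The station centre is about (0.536, 0.032) with a yaw of about 1.5°. The flat bottle is at (0.567, -0.286) with a yaw of about -8°, and the round one at (0.443, -0.213). I'll raise the arm and cross over to the flat bottle.

```bash
python3 -m creep '{"translation":[[0,0,40],[0,0,76],[30,-30,76],[60,-60,76],[90,-90,76]],"yaw":[0.05,0.1,0.15,0.2,0.247],"gripper":[90,90,90,90,90]}' 25
python3 -m creep '{"translation":[[25,-32,0],[50,-64,0],[70,-100,0],[90,-136,0],[110,-170,0]],"yaw":[0,0,0,0,0],"gripper":[90,90,90,90,90]}'
python3 -m creep '{"translation":[[15,-38,0],[30,-76,0],[45,-114,0],[60,-152,0],[75,-190,0]],"yaw":[0,0,0,0,0],"gripper":[90,90,90,90,90]}'
python3 -m creep '{"translation":[[15,-38,0],[30,-76,0],[45,-114,0],[60,-152,0],[75,-190,0]],"yaw":[0,0,0,0,0],"gripper":[90,90,90,90,90]}'
python3 - <<'E'
from h import *
o=ctrl.get_obs(); print(o["time_s"],o["ee_pos"],o["eef_rot"],o["qpos"],o["grip_width"])
c=ctrl.camera("side"); save(c,"s1")
c=ctrl.camera("top"); P,ok=pts(c); Z=P[...,2]
def fit(n,r0,r1,c0,c1,zl,zh):
    m=np.zeros(ok.shape,bool); m[r0:r1,c0:c1]=1; q=P[m&ok&(Z>zl)&(Z<zh)]
    l=cv2.fitLine(q[:,:2].astype(np.float32),cv2.DIST_HUBER,0,.001,.001).ravel(); print(n,len(q),"yaw deg",np.degrees(np.arctan(l[1]/l[0])),l[2:])
fit("bar",195,246,200,207,.19,.22)
fit("wall -y",195,272,304,316,.044,.056)
fit("wall +y",225,268,262,275,.044,.056)
E
```

```text
time_s: 0.57
ee_pos: [0.2953, 0.4202, 0.3002]
eef_rot: [-3.141, 0.0, 3.008]
force: [0.3, 0.5, -0.7]
grip_width: 0.0641
time_s: 0.98
ee_pos: [0.4058, 0.2481, 0.3001]
eef_rot: [-3.141, 0.0, 3.008]
force: [0.5, 0.7, -0.4]
grip_width: 0.0607
time_s: 1.4
ee_pos: [0.481, 0.0561, 0.3002]
eef_rot: [-3.141, 0.0, 3.008]
force: [1.2, 0.7, -0.6]
grip_width: 0.0609
time_s: 1.82
ee_pos: [0.5562, -0.1361, 0.3]
eef_rot: [-3.141, -0.0, 3.008]
force: [0.9, 0.6, -0.5]
grip_width: 0.0608
1.8167 [ 0.55621128 -0.13607722  0.29995222] [-3.14106621e+00 -1.21815175e-04  3.00766624e+00] [-3.03660632e-01  3.07078884e-01  1.33793438e+00 -5.40939064e-04
  1.49661054e+00 -1.74049047e+00] 0.0607513907970171
bar 219 yaw deg 2.117606 [0.5282418  0.20659472]
wall -y 253 yaw deg 2.4692943 [ 0.5512383  -0.01394082]
wall +y 93 yaw deg 0.89262515 [0.5099968 0.0802068]
```

```bash
python3 -m creep '{"translation":[[3,-38,-30],[6,-74,-60],[9,-110,-90],[11,-150,-120],[11,-150,-120]],"yaw":[0,0,0,0,0],"gripper":[90,90,90,90,90]}'
python3 - <<'E'
from h import *
print(ctrl.get_obs()["ee_pos"])
c=ctrl.camera("side"); im=cv2.resize(c["pixels"][40:190,210:400],None,fx=4,fy=4); cv2.imwrite("pics/s2.png",im[...,::-1])
E
```

```text
time_s: 2.33
ee_pos: [0.5668, -0.2899, 0.1759]
eef_rot: [-3.141, -0.004, 3.003]
force: [-0.5, -0.2, -0.4]
grip_width: 0.0606
[ 0.56679561 -0.28989582  0.17593229]
```

View pics/s2.png

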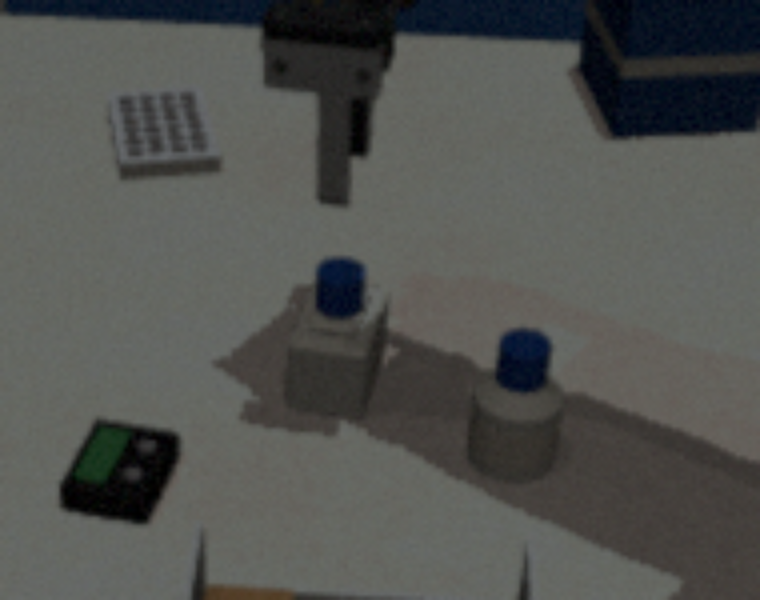

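The gripper is over the flat bottle's cap (crop (340,290)) with the jaws across it. Descending and gripping.

```bash
python3 -m creep '{"translation":[[0,4,-20],[0,4,-45],[0,4,-70],[0,4,-88],[0,4,-88]],"yaw":[0,0,0,0,0],"gripper":[90,90,90,90,90]}'
python3 -m creep '{"translation":[[0,0,0],[0,0,0],[0,0,0],[0,0,0],[0,0,0]],"yaw":[0,0,0,0,0],"gripper":[200,200,200,200,200]}' 25
python3 -m creep '{"translation":[[0,0,0],[0,0,0],[0,0,0],[0,0,5],[0,0,10]],"yaw":[0,0,0,0,0],"gripper":[200,200,200,200,200]}' 25
```

```text
time_s: 2.8
ee_pos: [0.564, -0.287, 0.0802]
eef_rot: [3.138, -0.014, 3.001]
force: [-0.5, 0.8, 0.1]
grip_width: 0.0608
time_s: 3.22
ee_pos: [0.5648, -0.287, 0.082]
eef_rot: [3.139, -0.011, 3.001]
force: [-0.2, 3.7, 8.2]
grip_width: 0.0429
time_s: 3.63
ee_pos: [0.5646, -0.2869, 0.0921]
eef_rot: [3.139, -0.012, 3.001]
force: [-0.7, -0.3, -2.1]
grip_width: 0.0432
```

```bash
python3 -m creep '{"translation":[[0,0,5],[0,0,10],[0,0,20],[0,0,20],[0,0,20]],"yaw":[0,0,0,0,0],"gripper":[200,200,200,200,200]}' 25
python3 - <<'E'
from h import *
o=ctrl.get_obs();print(o["ee_pos"],o["force"],o["moment"],o["qpos"])
c=ctrl.camera("side"); im=cv2.resize(c["pixels"][60:180,230:390],None,fx=5,fy=5); cv2.imwrite("pics/s3.png",cv2.convertScaleAbs(im[...,::-1],alpha=1.6))
E
```

```text
time_s: 4.05
ee_pos: [0.5648, -0.2871, 0.1129]
eef_rot: [3.139, -0.011, 3.001]
force: [0.1, 0.5, -2.5]
grip_width: 0.0432
[ 0.56483108 -0.28713185  0.11294803] [ 0.1345502   0.54488788 -2.52887082] [ 0.02305216 -0.00420263 -0.04475784] [-0.52735844  0.59346728  1.36816921 -0.00200821  1.19111893 -1.95690883]
```

View pics/s3.png

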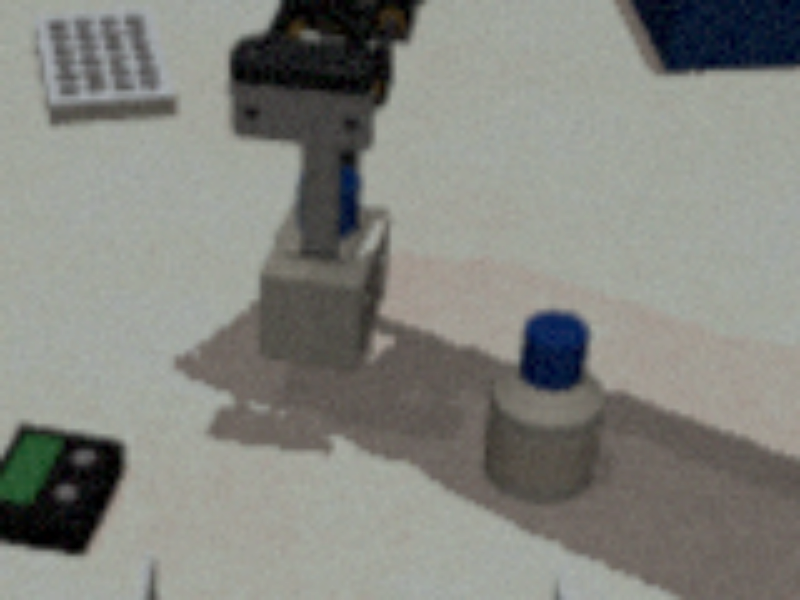

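The 43 mm width means the fingertips have caught the step below the cap (34 mm). I'll set it down and regrip higher, on the cap itself.

```bash
python3 -m creep '{"translation":[[0,0,-12],[0,0,-22],[0,0,-28],[0,0,-31],[0,0,-31]],"yaw":[0,0,0,0,0],"gripper":[200,200,200,200,200]}'
python3 -m creep '{"translation":[[0,0,0],[0,0,0],[0,0,0],[0,0,6],[0,0,8]],"yaw":[0,0,0,0,0],"gripper":[90,90,90,90,90]}'
python3 -m creep '{"translation":[[0,0,0],[0,0,0],[0,0,0],[0,0,0],[0,0,0]],"yaw":[0,0,0,0,0],"gripper":[220,220,220,220,220]}' 30
python3 -m creep '{"translation":[[0,0,0],[0,0,0],[0,0,0],[0,0,0],[0,0,0]],"yaw":[0,0,0,0,0],"gripper":[220,220,220,220,220]}' 30
```

```text
time_s: 4.52
ee_pos: [0.5646, -0.2864, 0.0818]
eef_rot: [3.138, -0.013, 3.001]
force: [-6.7, 8.0, 14.3]
grip_width: 0.0432
time_s: 4.93
ee_pos: [0.5647, -0.2864, 0.0899]
eef_rot: [3.138, -0.013, 3.002]
force: [0.0, -0.5, 1.0]
grip_width: 0.0608
time_s: 5.35
ee_pos: [0.5646, -0.2866, 0.0898]
eef_rot: [3.138, -0.013, 3.001]
force: [0.5, -0.3, -2.0]
grip_width: 0.0333
time_s: 5.77
ee_pos: [0.5646, -0.2865, 0.0896]
eef_rot: [3.138, -0.013, 3.001]
force: [0.1, 0.1, -1.8]
grip_width: 0.0335
```

```bash
python3 -m creep '{"translation":[[0,0,20],[0,0,55],[0,0,95],[0,0,135],[0,0,160]],"yaw":[0,0,0,0,0],"gripper":[220,220,220,220,220]}'
python3 -m creep '{"translation":[[-10,30,0],[-20,65,0],[-30,100,0],[-40,135,0],[-50,170,0]],"yaw":[0.03,0.07,0.1,0.14,0.168],"gripper":[220,220,220,220,220]}'
python3 -m creep '{"translation":[[-10,35,0],[-20,70,0],[-29,105,0],[-36,132,0],[-38,145,0]],"yaw":[0,0,0,0,0],"gripper":[220,220,220,220,220]}'
python3 - <<'E'
from h import *
ctrl.camera("side");o=ctrl.get_obs();print(o["ee_pos"],o["eef_rot"],o["force"],o["grip_width"])
c=ctrl.camera("side"); P,ok=pts(c); Z=P[...,2]
im=cv2.resize(c["pixels"][110:260,220:380],None,fx=5,fy=4); cv2.imwrite("pics/s4.png",cv2.convertScaleAbs(im[...,::-1],alpha=1.6))
q=P[ok&(abs(P[...,0]-.478)<.06)&(Z>.155)&(Z<.205)&(P[...,1]<.12)&(P[...,1]>-.05)]
print(len(q),q.min(0),q.max(0))
f=q[q[:,1]>np.percentile(q[:,1],40)]; l=cv2.fitLine(f[:,:2].astype(np.float32),cv2.DIST_HUBER,0,.001,.001).ravel(); print("front face yaw deg",np.degrees(np.arctan(l[1]/l[0])),l[2:])
E
```

```text
time_s: 6.18
ee_pos: [0.5649, -0.2867, 0.254]
eef_rot: [3.14, -0.009, 3.001]
force: [0.4, -0.7, -2.0]
grip_width: 0.0334
time_s: 6.6
ee_pos: [0.514, -0.1151, 0.2538]
eef_rot: [3.14, -0.009, -3.112]
force: [1.2, 0.7, -2.1]
grip_width: 0.0332
time_s: 7.02
ee_pos: [0.4748, 0.0326, 0.254]
eef_rot: [3.139, -0.009, -3.11]
force: [-0.3, -0.3, -2.3]
grip_width: 0.0332
[0.47499537 0.03327881 0.2539763 ] [ 3.1387411  -0.00931889 -3.10915569] [-0.44997732  0.73182502 -1.84227118] 0.03341856144756316
485 [ 0.44743084 -0.00648313  0.16564862] [0.50604056 0.07647177 0.20481439]
front face yaw deg 0.5912888 [0.48037177 0.07324673]
```

View pics/s4.png

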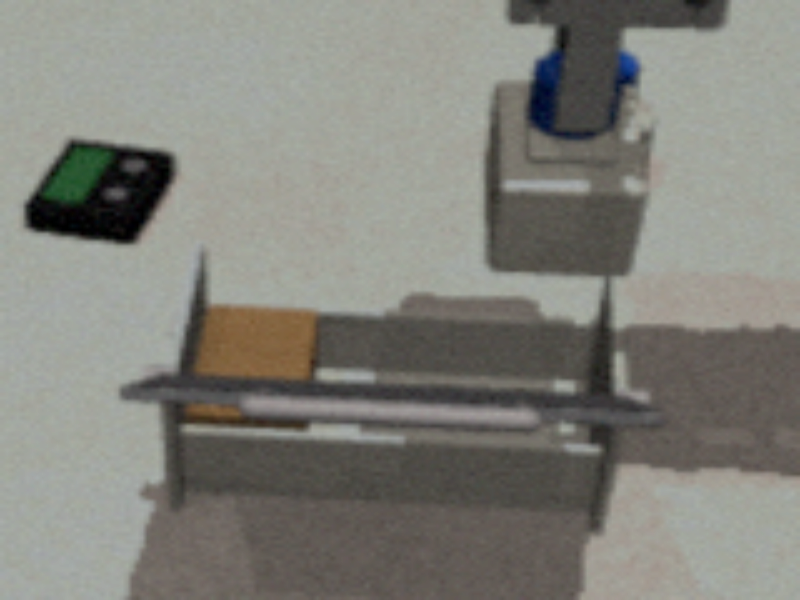

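The bottle hangs upright with its x range at 0.447–0.506, clear of the near cheek. Lowering in stages while watching the force.

```bash
python3 -m creep '{"translation":[[2,-1,-25],[2,-1,-55],[2,-1,-85],[2,-1,-105],[2,-1,-107]],"yaw":[0.01,0.01,0.01,0.01,0.01],"gripper":[220,220,220,220,220]}'
python3 -m creep '{"translation":[[0,0,-4],[0,0,-8],[0,0,-12],[0,0,-16],[0,0,-18]],"yaw":[0,0,0,0,0],"gripper":[220,220,220,220,220]}'
```

```text
time_s: 7.53
ee_pos: [0.4759, 0.0298, 0.1434]
eef_rot: [3.139, -0.015, -3.1]
force: [0.5, 0.8, -2.2]
grip_width: 0.0335
time_s: 7.95
ee_pos: [0.4801, 0.0326, 0.1317]
eef_rot: [3.134, -0.002, -3.1]
force: [-2.4, 21.2, 36.6]
grip_width: 0.0344
```

Contact on the -y wall (force +y and +z). I'll lift and take a top look.

```bash
python3 -m creep '{"translation":[[0,0,10],[0,0,20],[0,0,25],[0,0,25],[0,0,25]],"yaw":[0,0,0,0,0],"gripper":[220,220,220,220,220]}'
python3 - <<'E'
from h import *
o=ctrl.get_obs();print(o["ee_pos"],o["eef_rot"],o["force"],o["moment"])
c=ctrl.camera("top"); P,ok=pts(c)
im=cv2.resize(c["pixels"][150:310,200:340],None,fx=5,fy=3.75); cv2.imwrite("pics/t5.png",cv2.convertScaleAbs(im[...,::-1],alpha=1.4))
c=ctrl.camera("side"); P,ok=pts(c); Z=P[...,2]
q=P[ok&(abs(P[...,0]-.478)<.06)&(Z>.085)&(Z<.115)&(P[...,1]<.09)&(P[...,1]>-.05)]
print(len(q),q.min(0),q.max(0))
im=cv2.resize(c["pixels"][110:260,220:380],None,fx=5,fy=4); cv2.imwrite("pics/s5.png",cv2.convertScaleAbs(im[...,::-1],alpha=1.6))
E
```

```text
time_s: 8.37
ee_pos: [0.48, 0.0323, 0.1566]
eef_rot: [3.134, -0.002, -3.1]
force: [0.5, -0.6, -2.0]
grip_width: 0.0338
[0.4800013  0.03225999 0.15657932] [ 3.13386329e+00 -2.03681875e-03 -3.10039364e+00] [ 0.53760524 -0.59201011 -2.01215649] [ 0.02241937 -0.01334891 -0.02908019]
375 [ 0.43422327 -0.01776686  0.08508348] [0.50780206 0.08941984 0.11496623]
```

View pics/s5.png

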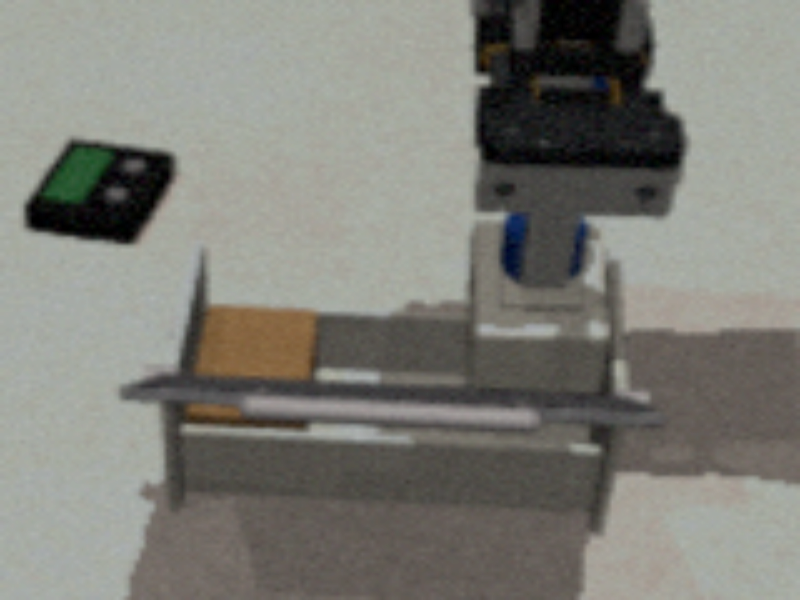

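View pics/t5.png

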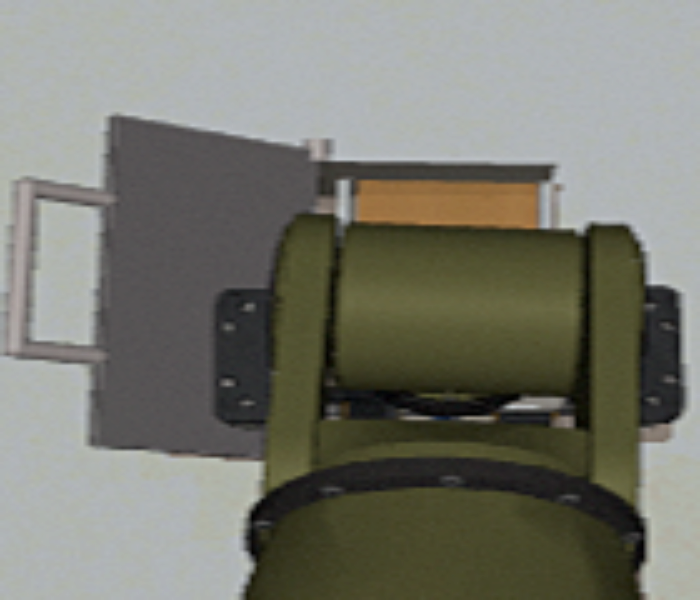

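```bash
python3 - <<'E'
from h import *
c=ctrl.camera("side"); P,ok=pts(c)
# crop->pixel: u=220+cx/5, v=110+cy/4
def reg(n,a,b,d,e):
    q=P[110+d//4:110+e//4,220+a//5:220+b//5].reshape(-1,3); print(n,len(q),"min",np.percentile(q,5,0).round(4),"med",np.median(q,0).round(4),"max",np.percentile(q,95,0).round(4)); return q
reg("top L",475,497,235,315); reg("top front",480,600,310,322); f=reg("front",480,600,340,382)
A=np.c_[f[:,0],f[:,2],np.ones(len(f))]; print("front y=a x+b z+c",np.linalg.lstsq(A,f[:,1],rcond=None)[0])
w=reg("-y wall inner",330,460,320,370)
A=np.c_[w[:,0],w[:,2],np.ones(len(w))]; print("wall inner",np.linalg.lstsq(A,w[:,1],rcond=None)[0])
w=reg("+y wall outer",200,580,450,500)
A=np.c_[w[:,0],w[:,2],np.ones(len(w))]; print("wall outer",np.linalg.lstsq(A,w[:,1],rcond=None)[0])
w=reg("carton top",215,310,310,370)
E
```

```text
top L 80 min [0.4988 0.0028 0.1246] med [0.5023 0.0294 0.1265] max [0.506  0.0538 0.1285]
top front 72 min [0.458  0.054  0.1244] med [0.4792 0.0576 0.1258] max [0.5005 0.0623 0.1272]
front 240 min [0.4555 0.0687 0.0917] med [0.4774 0.0707 0.1061] max [0.4996 0.0723 0.1198]
front y=a x+b z+c [ 0.09500278  0.9711716  -0.07728018]
-y wall inner 312 min [ 0.5116 -0.0163  0.0097] med [ 0.5387 -0.0144  0.0278] max [ 0.5657 -0.0123  0.0446]
wall inner [ 0.00855997  0.00462121 -0.01914149]
+y wall outer 988 min [0.4615 0.0808 0.0027] med [0.535  0.0827 0.0243] max [0.6103 0.0847 0.0447]
wall outer [0.08118991 0.7373727  0.02166097]
carton top 285 min [ 0.5781 -0.0072  0.0532] med [0.5975 0.0143 0.0549] max [0.6167 0.0356 0.0564]
```

The bottle slid up about 3 mm in the grip, and its -y face is 1–2 mm too close to the wall. Shifting +2 mm in y and retrying.

```bash
python3 -m creep '{"translation":[[0,2,0],[0,2,-5],[0,2,-10],[0,2,-14],[0,2,-16]],"yaw":[0,0,0,0,0],"gripper":[220,220,220,220,220]}'
python3 -m creep '{"translation":[[0,0,-2],[0,0,-4],[0,0,-6],[0,0,-8],[0,0,-8]],"yaw":[0,0,0,0,0],"gripper":[220,220,220,220,220]}'
python3 -m creep '{"translation":[[0,0,-2],[0,0,-4],[0,0,-6],[0,0,-8],[0,0,-8]],"yaw":[0,0,0,0,0],"gripper":[220,220,220,220,220]}'
```

```text
time_s: 8.93
ee_pos: [0.4794, 0.0344, 0.139]
eef_rot: [3.134, -0.005, -3.1]
force: [-0.1, 0.0, -3.0]
grip_width: 0.0338
time_s: 9.35
ee_pos: [0.4793, 0.0344, 0.1306]
eef_rot: [3.134, -0.005, -3.1]
force: [-0.8, -0.3, -2.2]
grip_width: 0.0339
time_s: 9.77
ee_pos: [0.4791, 0.0344, 0.1222]
eef_rot: [3.134, -0.006, -3.1]
force: [0.6, 0.4, -1.9]
grip_width: 0.0341
```

Inside the walls with no contact. Continuing to the floor (TCP about 0.091).

```bash
python3 -m creep '{"translation":[[0,0,-6],[0,0,-12],[0,0,-18],[0,0,-22],[0,0,-24]],"yaw":[0,0,0,0,0],"gripper":[220,220,220,220,220]}'
python3 -m creep '{"translation":[[0,0,-2],[0,0,-4],[0,0,-6],[0,0,-7],[0,0,-7]],"yaw":[0,0,0,0,0],"gripper":[220,220,220,220,220]}'
```

```text
time_s: 10.18
ee_pos: [0.4788, 0.0344, 0.0973]
eef_rot: [3.134, -0.007, -3.1]
force: [0.1, -0.8, -2.3]
grip_width: 0.0343
time_s: 10.6
ee_pos: [0.4792, 0.0339, 0.0909]
eef_rot: [3.134, -0.006, -3.1]
force: [-1.7, -4.0, 2.8]
grip_width: 0.0338
```

```bash
python3 -m creep '{"translation":[[0,0,0],[0,0,0],[0,0,0],[0,0,0],[0,0,5]],"yaw":[0,0,0,0,0],"gripper":[90,90,90,90,90]}'
python3 -m creep '{"translation":[[0,0,15],[0,0,40],[0,0,75],[0,0,110],[0,0,120]],"yaw":[0,0,0,0,0],"gripper":[90,90,90,90,90]}'
python3 -m creep '{"translation":[[-5,-35,0],[-12,-75,0],[-20,-115,0],[-28,-155,0],[-32,-190,0]],"yaw":[0,0,0,0,0],"gripper":[90,90,90,90,90]}'
python3 -m creep '{"translation":[[0,-20,0],[0,-40,0],[0,-52,-20],[0,-52,-45],[0,-52,-50]],"yaw":[0,0,0,0,0],"gripper":[90,90,90,90,90]}'
python3 - <<'E'
from h import *
c=ctrl.camera("side");c=ctrl.camera("side"); o=ctrl.get_obs();print(o["ee_pos"],o["eef_rot"])
P,ok=pts(c); h=cv2.cvtColor(c["pixels"],cv2.COLOR_RGB2HSV)
m=((abs(h[...,0].astype(int)-112)<14)&(h[...,1]>110)&(h[...,2]>40)&(np.mgrid[:420,:560][0]>80)&(np.mgrid[:420,:560][0]<300)).astype(np.uint8)
k,l,s,ce=cv2.connectedComponentsWithStats(m)
for i in range(1,k):
    if s[i,4]>25: q=P[(l==i)&ok]; print(s[i],np.median(q,0),q.min(0),q.max(0))
im=cv2.resize(c["pixels"][90:240,220:400],None,fx=4.4,fy=4); cv2.imwrite("pics/s6.png",cv2.convertScaleAbs(im[...,::-1],alpha=1.6))
E
```

```text
time_s: 11.02
ee_pos: [0.4788, 0.034, 0.0953]
eef_rot: [3.134, -0.007, -3.1]
force: [-0.0, -1.2, -0.6]
grip_width: 0.0602
time_s: 11.43
ee_pos: [0.4801, 0.0341, 0.2206]
eef_rot: [3.134, -0.0, -3.1]
force: [-0.4, -0.3, 0.6]
grip_width: 0.0608
time_s: 11.85
ee_pos: [0.4471, -0.1579, 0.2208]
eef_rot: [3.135, 0.0, -3.1]
force: [0.5, 0.1, -1.4]
grip_width: 0.0611
time_s: 12.27
ee_pos: [0.4457, -0.2097, 0.1675]
eef_rot: [3.132, -0.004, -3.101]
force: [-0.3, 0.5, -0.2]
grip_width: 0.061
[ 0.44663969 -0.20943122  0.17016329] [ 3.13331895e+00 -1.94360611e-03 -3.10008918e+00]
[335 123  12   8  69] [ 0.44439549 -0.21072347  0.0928584 ] [ 0.43111574 -0.22766232  0.08815236] [ 0.45930282 -0.1973378   0.0951094 ]
[320 185  15  16 146] [0.47784705 0.03359213 0.09641401] [0.4628127  0.01452108 0.08195624] [0.49282087 0.0481384  0.09886914]
```

View pics/s6.png

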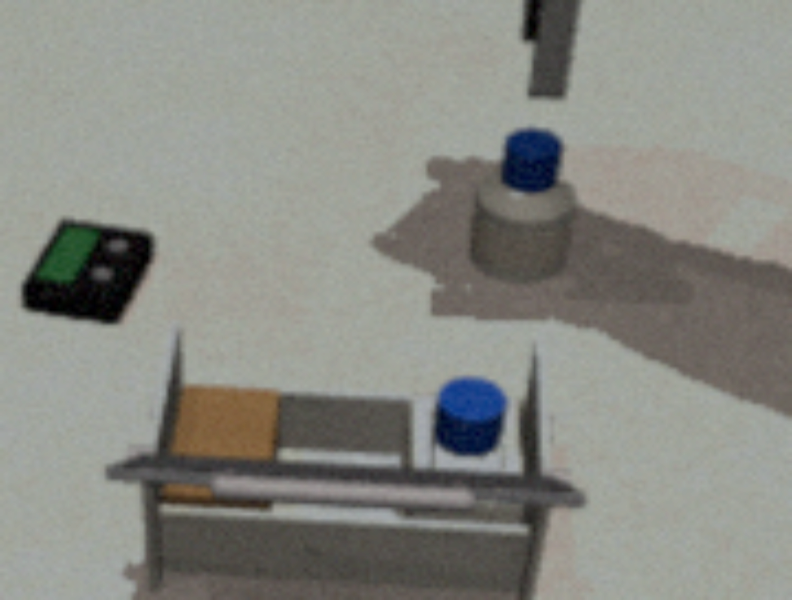

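The flat bottle is seated upright (cap at crop (470,415), cap top z ≈ 0.097). Now the round one.

```bash
python3 -m creep '{"translation":[[-3,-3,-20],[-3,-3,-45],[-3,-3,-65],[-3,-3,-76],[-3,-3,-78]],"yaw":[0,0,0,0,0],"gripper":[90,90,90,90,90]}'
python3 -m creep '{"translation":[[0,0,0],[0,0,0],[0,0,0],[0,0,0],[0,0,0]],"yaw":[0,0,0,0,0],"gripper":[220,220,220,220,220]}' 30
python3 -m creep '{"translation":[[0,0,0],[0,0,0],[0,0,0],[0,0,8],[0,0,16]],"yaw":[0,0,0,0,0],"gripper":[220,220,220,220,220]}' 30
```

```text
time_s: 12.78
ee_pos: [0.4436, -0.212, 0.0916]
eef_rot: [3.133, -0.003, -3.099]
force: [0.1, -0.0, 0.2]
grip_width: 0.0606
time_s: 13.2
ee_pos: [0.4439, -0.2122, 0.0924]
eef_rot: [3.133, -0.002, -3.099]
force: [0.3, -0.7, 3.9]
grip_width: 0.033
time_s: 13.62
ee_pos: [0.4437, -0.2121, 0.1088]
eef_rot: [3.133, -0.003, -3.099]
force: [-0.6, -0.2, -0.1]
grip_width: 0.0335
```

```bash
python3 -m creep '{"translation":[[0,0,20],[0,0,55],[0,0,95],[0,0,130],[0,0,140]],"yaw":[0,0,0,0,0],"gripper":[220,220,220,220,220]}'
python3 -m creep '{"translation":[[12,30,0],[27,68,0],[40,105,0],[53,140,0],[66,175,0]],"yaw":[0,0,0,0,0],"gripper":[220,220,220,220,220]}'
python3 -m creep '{"translation":[[12,30,0],[24,60,0],[31,71,0],[31,71,0],[31,71,0]],"yaw":[0,0,0,0,0],"gripper":[220,220,220,220,220]}'
python3 - <<'E'
from h import *
c=ctrl.camera("side");c=ctrl.camera("side"); o=ctrl.get_obs();print(o["ee_pos"],o["eef_rot"],o["force"],o["grip_width"])
P,ok=pts(c); Z=P[...,2]
im=cv2.resize(c["pixels"][90:240,220:400],None,fx=4.4,fy=4); cv2.imwrite("pics/s7.png",cv2.convertScaleAbs(im[...,::-1],alpha=1.6))
q=P[ok&(abs(P[...,0]-.54)<.06)&(Z>.16)&(Z<.205)&(P[...,1]<.12)&(P[...,1]>-.05)]; print(len(q),q.min(0),q.max(0))
q=P[ok&(abs(P[...,0]-.54)<.08)&(Z>.046)&(Z<.064)&(P[...,1]<.06)&(P[...,1]>.0)]
h=cv2.cvtColor(c["pixels"],cv2.COLOR_RGB2HSV); b=ok&(h[...,1]>90)&(h[...,0]<25)&(abs(P[...,0]-.6)<.05)&(abs(P[...,1]-.03)<.06)&(Z>.05); print("carton top x",np.percentile(P[b][:,0],[1,99]))
f=q[q[:,0]<.52]; print("flat top x",np.percentile(f[:,0],[1,99]),np.median(f,0))
E
```

```text
time_s: 14.03
ee_pos: [0.4447, -0.2126, 0.2551]
eef_rot: [3.137, 0.004, -3.099]
force: [-0.0, 0.7, -0.6]
grip_width: 0.0334
time_s: 14.45
ee_pos: [0.5108, -0.0358, 0.2553]
eef_rot: [3.137, 0.004, -3.1]
force: [0.7, -0.4, -2.2]
grip_width: 0.033
time_s: 14.87
ee_pos: [0.5416, 0.0351, 0.255]
eef_rot: [3.137, 0.003, -3.099]
force: [-0.6, -0.2, -2.0]
grip_width: 0.0333
[0.54145521 0.03411889 0.2552696 ] [ 3.13732279  0.00368846 -3.10048282] [-0.36682361 -0.44448564 -0.88615628] 0.033670779813344084
479 [0.51136526 0.03277001 0.16067669] [0.57060434 0.06444703 0.2049302 ]
carton top x [0.55042247 0.6242814 ]
flat top x [0.49401137 0.50609735] [0.50070525 0.0266609  0.06039906]
```

View pics/s7.png

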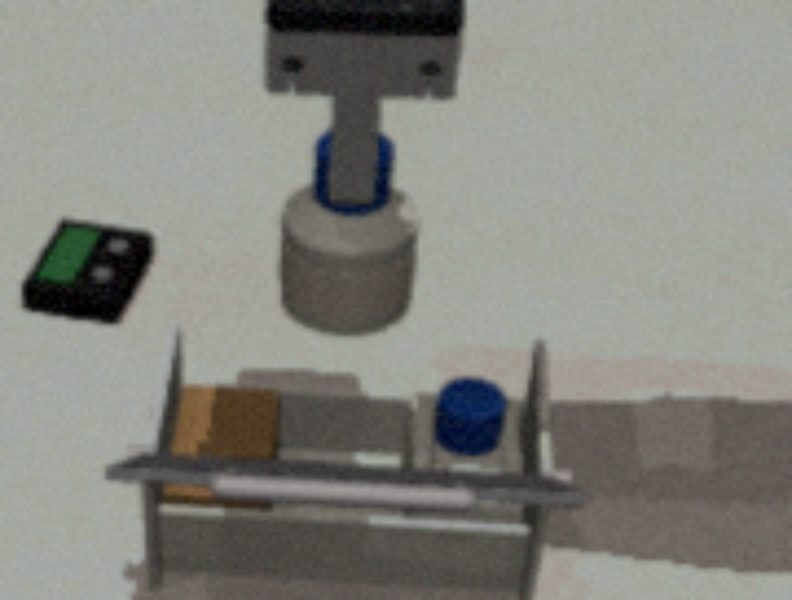

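The round bottle spans x 0.511–0.571 and the gap is about 0.507–0.574, so it is centred. Lowering.

```bash
python3 -m creep '{"translation":[[0,0,-25],[0,0,-55],[0,0,-85],[0,0,-98],[0,0,-100]],"yaw":[0,0,0,0,0],"gripper":[220,220,220,220,220]}'
python3 -m creep '{"translation":[[0,0,-4],[0,0,-8],[0,0,-13],[0,0,-17],[0,0,-20]],"yaw":[0,0,0,0,0],"gripper":[220,220,220,220,220]}'
python3 -m creep '{"translation":[[0,0,-4],[0,0,-8],[0,0,-12],[0,0,-16],[0,0,-16]],"yaw":[0,0,0,0,0],"gripper":[220,220,220,220,220]}'
```

```text
time_s: 15.38
ee_pos: [0.54, 0.0328, 0.1526]
eef_rot: [3.137, -0.001, -3.102]
force: [-0.7, -0.0, -1.2]
grip_width: 0.0337
time_s: 15.8
ee_pos: [0.5401, 0.0327, 0.1327]
eef_rot: [3.137, -0.0, -3.102]
force: [0.1, 0.1, -1.5]
grip_width: 0.0334
time_s: 16.22
ee_pos: [0.5397, 0.0327, 0.1157]
eef_rot: [3.137, -0.001, -3.102]
force: [0.4, 0.3, -1.9]
grip_width: 0.0339
```

```bash
python3 -m creep '{"translation":[[0,0,-4],[0,0,-9],[0,0,-14],[0,0,-17],[0,0,-17]],"yaw":[0,0,0,0,0],"gripper":[220,220,220,220,220]}'
python3 -m creep '{"translation":[[0,0,-1],[0,0,-2],[0,0,-3],[0,0,-3],[0,0,-3]],"yaw":[0,0,0,0,0],"gripper":[220,220,220,220,220]}'
```

```text
time_s: 16.63
ee_pos: [0.5394, 0.0327, 0.0979]
eef_rot: [3.137, -0.003, -3.102]
force: [-0.4, 0.0, -0.6]
grip_width: 0.0333
time_s: 17.05
ee_pos: [0.5402, 0.0325, 0.0964]
eef_rot: [3.138, -0.0, -3.102]
force: [-2.2, -2.9, 10.6]
grip_width: 0.0337
```

```bash
python3 -m creep '{"translation":[[0,0,0],[0,0,0],[0,0,0],[0,0,0],[0,0,5]],"yaw":[0,0,0,0,0],"gripper":[90,90,90,90,90]}'
python3 -m creep '{"translation":[[0,0,20],[0,0,50],[0,0,90],[0,0,130],[0,0,165]],"yaw":[0,0,0,0,0],"gripper":[90,90,90,90,90]}'
python3 -m creep '{"translation":[[-1,10,30],[-2,45,50],[-4,85,50],[-6,125,50],[-8,160,50]],"yaw":[-0.015,-0.015,-0.015,-0.015,-0.015],"gripper":[170,170,170,170,170]}'
python3 - <<'E'
from h import *
c=ctrl.camera("side");c=ctrl.camera("side"); o=ctrl.get_obs();print(o["ee_pos"],o["eef_rot"],o["force"],o["grip_width"])
P,ok=pts(c); V,U=np.mgrid[:420,:560]; h=cv2.cvtColor(c["pixels"],cv2.COLOR_RGB2HSV)
m=((abs(h[...,0].astype(int)-112)<14)&(h[...,1]>110)&(h[...,2]>40)&(V>80)&(V<300)).astype(np.uint8)
k,l,s,ce=cv2.connectedComponentsWithStats(m)
for i in range(1,k):
    if s[i,4]>25: q=P[(l==i)&ok]; print(s[i],np.median(q,0),q.min(0),q.max(0))
q=P[ok&(abs(P[...,0]-.53)<.12)&(P[...,2]>.195)&(P[...,2]<.22)&(abs(P[...,1]-.205)<.015)]; print("bar",len(q),np.median(q,0),q.min(0),q.max(0))
cv2.imwrite("pics/s8.png",cv2.convertScaleAbs(cv2.resize(c["pixels"][80:230,220:400],None,fx=4.4,fy=4)[...,::-1],alpha=1.6))
E
```

```text
time_s: 17.47
ee_pos: [0.5397, 0.0325, 0.1006]
eef_rot: [3.138, -0.002, -3.102]
force: [0.2, -1.1, 0.6]
grip_width: 0.0602
time_s: 17.88
ee_pos: [0.5395, 0.0326, 0.2686]
eef_rot: [3.138, -0.001, -3.102]
force: [-0.7, -0.8, 0.8]
grip_width: 0.0607
time_s: 18.3
ee_pos: [0.5309, 0.1946, 0.3193]
eef_rot: [3.137, 0.0, -3.117]
force: [0.7, -0.5, 0.1]
grip_width: 0.0323
[0.5305295  0.19659182 0.31862254] [ 3.13695838e+00 -1.09642204e-03 -3.11272866e+00] [ 0.8687098  -0.05379961  0.1179912 ] 0.031503366624473665
[291 183  15  19 173] [0.53900997 0.03657943 0.09610885] [0.52428783 0.01682654 0.07019994] [0.55494919 0.04838081 0.09888661]
[320 185  15  18 153] [0.47675524 0.03480902 0.09640229] [0.46309689 0.01363535 0.07371194] [0.49279586 0.04702876 0.09924342]
bar 364 [0.53329342 0.2100799  0.20926881] [0.484203   0.19072058 0.19632344] [0.58244967 0.21437753 0.21297501]
```

View pics/s8.png

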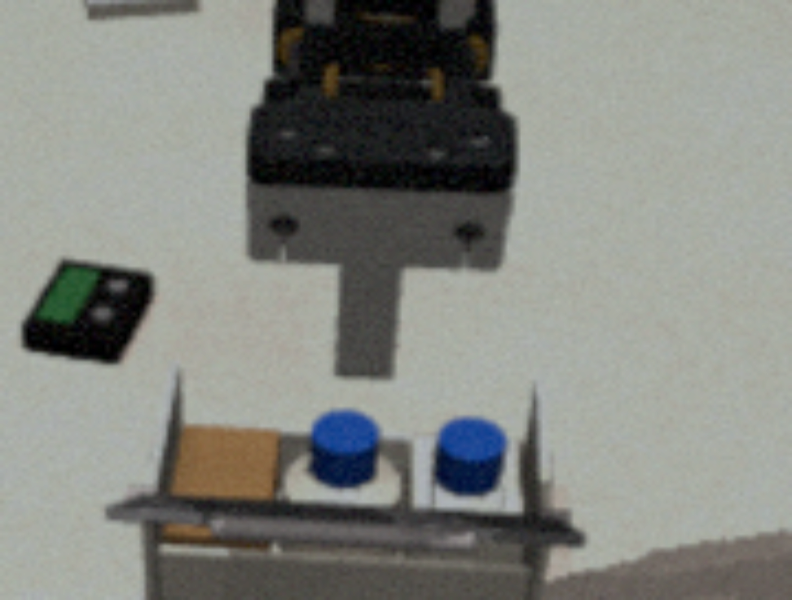

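Both caps top out at z ≈ 0.096, so both bottles are seated beside the carton. The bar centre is about (0.532, 0.207, 0.206). Straddling it with the 31 mm opening.

```bash
python3 -m creep '{"translation":[[2,10,0],[2,11,-20],[2,11,-45],[2,11,-65],[2,11,-67]],"yaw":[0,0,0,0,0],"gripper":[170,170,170,170,170]}'
python3 -m creep '{"translation":[[0,0,0],[0,0,-10],[0,0,-20],[0,0,-30],[0,0,-38]],"yaw":[0,0,0,0,0],"gripper":[170,170,170,170,170]}'
```

```text
time_s: 18.82
ee_pos: [0.5317, 0.2068, 0.2481]
eef_rot: [3.138, -0.006, -3.114]
force: [-0.5, -0.7, -0.7]
grip_width: 0.0311
time_s: 19.23
ee_pos: [0.5317, 0.2067, 0.2091]
eef_rot: [3.139, -0.007, -3.114]
force: [-0.6, -0.0, -0.3]
grip_width: 0.0312
```

```bash
python3 -m creep '{"translation":[[0,0,0],[0,0,0],[0,0,0],[0,0,0],[0,0,0]],"yaw":[0,0,0,0,0],"gripper":[255,255,255,255,255]}' 10
python3 -m creep '{"translation":[[0,0,0],[0,0,0],[0,0,0],[0,0,0],[0,0,0]],"yaw":[0,0,0,0,0],"gripper":[255,255,255,255,255]}' 10
```

```text
time_s: 19.65
ee_pos: [0.5318, 0.2076, 0.2103]
eef_rot: [3.137, -0.005, -3.113]
force: [-1.9, 4.6, 3.2]
grip_width: 0.0099
time_s: 20.07
ee_pos: [0.5318, 0.2077, 0.2103]
eef_rot: [3.136, -0.005, -3.113]
force: [-1.2, 0.2, -1.4]
grip_width: 0.0094
```

Bar gripped (9.4 mm). Swinging along the 156 mm arc in small steps.

```bash
python3 -m creep '{"translation":[[0,-4,4.4],[0,-8.7,8.8],[0.4,-13.4,13],[0.5,-18.2,17],[0.7,-23.2,20.7]],"yaw":[0,0,0,0,0],"gripper":[255,255,255,255,255]}' 10
python3 -m creep '{"translation":[[0,-5,3.6],[0.3,-10.4,7],[0.4,-15.7,10],[0.6,-21.3,13],[0.8,-27,16]],"yaw":[0,0,0,0,0],"gripper":[255,255,255,255,255]}'
```

```text
time_s: 20.48
ee_pos: [0.5324, 0.1841, 0.2319]
eef_rot: [3.136, -0.005, -3.113]
force: [-3.6, 2.5, 2.4]
grip_width: 0.01
time_s: 20.9
ee_pos: [0.5331, 0.1565, 0.2482]
eef_rot: [3.136, -0.005, -3.114]
force: [-3.7, 1.3, 0.7]
grip_width: 0.0095
```

```bash
python3 -m creep '{"translation":[[0.2,-5.7,2.4],[0.3,-11.5,4.7],[0.5,-17.4,6.7],[0.7,-23.4,8.5],[0.9,-29.5,10]],"yaw":[0,0,0,0,0],"gripper":[255,255,255,255,255]}'
python3 - <<'E'
from h import *
c=ctrl.camera("side"); P,ok=pts(c); o=ctrl.get_obs(); print(o["ee_pos"],o["force"])
Z=P[...,2]; q=P[ok&(abs(P[...,0]-.53)<.085)&(P[...,1]>.06)&(P[...,1]<.16)&(Z>.11)&(Z<.205)]
print(len(q)); a=np.polyfit(q[:,2],q[:,1],1); print("slope dy/dz",a, "theta~",np.pi/2+np.arctan(a[0]))
save(c,"s9")
E
```

```text
time_s: 21.32
ee_pos: [0.5341, 0.1263, 0.2584]
eef_rot: [3.136, -0.005, -3.114]
force: [-3.1, 0.4, 0.0]
grip_width: 0.0097
[0.53415147 0.12553015 0.25865449] [-4.40815431  0.02068001  1.91389034]
2552
slope dy/dz [0.21695273 0.07295364] theta~ 1.784438190330406
```

The cover is at about 1.784 rad, so about 33 mm remain.

```bash
python3 -m creep '{"translation":[[0.2,-6,1.2],[0.4,-12,2.1],[0.6,-18,2.8],[0.8,-24,3.2],[1,-29,3.5]],"yaw":[0,0,0,0,0],"gripper":[255,255,255,255,255]}'
python3 -m creep '{"translation":[[0,-2,0],[0.1,-4,0],[0.1,-5,0],[0.1,-5,0],[0.1,-5,0]],"yaw":[0,0,0,0,0],"gripper":[255,255,255,255,255]}'
python3 -m creep '{"translation":[[0,0,0],[0,0,0],[0,0,0],[0,0,0],[0,0,0]],"yaw":[0,0,0,0,0],"gripper":[255,255,255,255,255]}'
python3 - <<'E'
from h import *
for n in("side","top"):
    c=ctrl.camera(n); P,ok=pts(c); o=ctrl.get_obs(); print(o["ee_pos"],o["force"],o["grip_width"],abs(o["joint_vel"]).max())
    if n=="side":
        Z=P[...,2]; q=P[ok&(abs(P[...,0]-.53)<.085)&(P[...,1]>.06)&(P[...,1]<.13)&(Z>.11)&(Z<.205)]
        a=np.polyfit(q[:,2],q[:,1],1); print(len(q),"theta~",np.pi/2+np.arctan(a[0]))
        cv2.imwrite("pics/s10.png",cv2.convertScaleAbs(cv2.resize(c["pixels"][60:260,200:420],None,fx=3.6,fy=3)[...,::-1],alpha=1.6))
E
```

```text
time_s: 21.78
ee_pos: [0.5351, 0.0958, 0.2621]
eef_rot: [3.136, -0.005, -3.114]
force: [-3.6, -0.2, -0.8]
grip_width: 0.0099
time_s: 22.2
ee_pos: [0.5352, 0.0909, 0.2621]
eef_rot: [3.136, -0.005, -3.114]
force: [-2.6, -0.9, 0.4]
grip_width: 0.0099
time_s: 22.62
ee_pos: [0.5352, 0.091, 0.262]
eef_rot: [3.136, -0.005, -3.114]
force: [-2.4, -0.1, -0.5]
grip_width: 0.0094
[0.53523557 0.09092298 0.26202594] [-2.26518929  0.84949944  0.52591173] 0.009630412382204044 0.002077090337872549
3228 theta~ 1.555980413238716
[0.53525987 0.09089325 0.26203935] [-2.01891482  0.06977595 -0.07112646] 0.009626448526029108 0.0020690208013744217
```

View pics/s10.png

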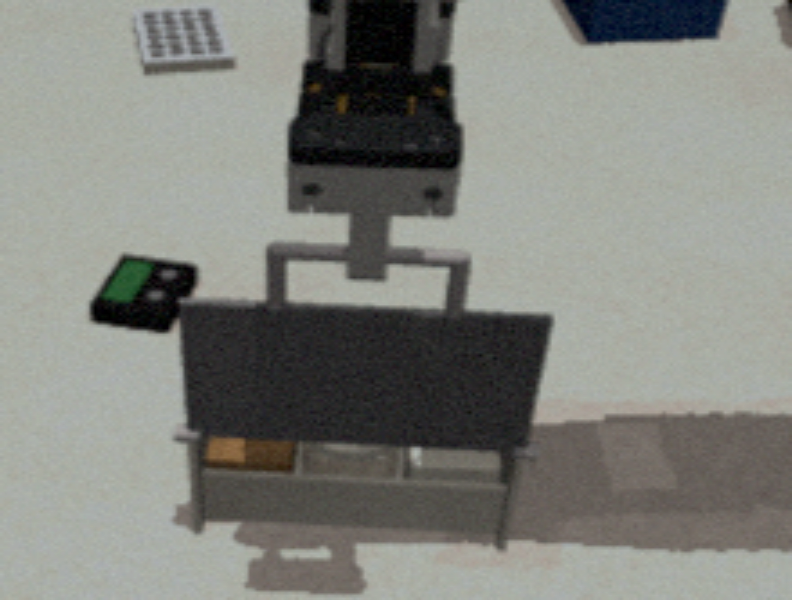

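The cover stands upright at about 1.556 rad (target 1.571 ± 0.12), gripped at 10 N and still. The bottles and carton are visible below it. Handing in.

```bash
python3 -c "
from station import ctrl
print(ctrl.hand_in())"
```

```text
the job is handed in; nothing more can be done
None
```

Both bottles are packed in the station beside the carton, and the cover is held upright by its handle. I handed the job in at about 22.7 s of the 66 s allowed; the hand-in gave no verdict.

**What went wrong on the way:**
- **First grip on the flat bottle:** the fingertips caught the step below its cap, so I set it down and gripped it again on the cap.
- **First lowering of the flat bottle:** it touched the station's -y wall at about 42 N total on the wrist and slid about 3 mm in the grip. I lifted it, shifted 2 mm in +y, and it then went in freely.
- **Round bottle:** it went in first time.

**Last checks:**
- **Bottles:** both looked upright in the last clear view. Their cap tops were at z ≈ 0.096 m, which is the height for standing on the station's floor, and the fingers were clear of them. This was measured before the cover swing. Afterwards the cover hid the caps, and only the bodies and carton could be seen, in place.
- **Cover:** about 1.556 rad from the depth image (allowed 1.451 to 1.691). The grip is 10 N with the fingers 9.6 mm apart on the 10 mm bar, and joint speeds were about 0.002 rad/s.
- **Timer, tube rack and tip box:** the timer looked unmoved. I did not measure any of the three again, but the arm's path stayed clear of them.

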